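# Roll the round blank into the V-cradle

## Robot

A 6-joint arm with a two-finger parallel gripper is mounted at the origin on the work surface. World frame = base frame: x ahead of the robot, y to its left, z up, the work surface at z = 0. Lengths are in m, angles in rad, forces in N, time in s.
With the tool pointing down it reaches from about 0.25 to 0.775 m from the base axis. Payload 4 kg.
Tool frame: the origin (TCP) lies midway between the tips of the shut fingers; the grasp point (between the pads) lies 19 mm behind it; z points along the fingers, x is the direction in which the jaws open and shut, and the axes are right-handed (so a half turn about z gives the same grasp; the last joint's range is limited). The gripper opens to 94 mm and grips with 3 to 60 N. Pads are 16 mm wide; open, the fingers measure 119 mm over their backs; the gripper's body (75 mm by 177 mm) begins 78 mm behind the grasp point.
Start: joints at [0.998, 0.087, 1.371, -0, 1.684, -0.103], TCP at [0.249, 0.49, 0.206] pointing down, gripper open.
Joint ranges: [-3.1, 3.1], [-0.76, 2.03], [0.27, 2.55], [-1.08, 4.22], [0.17, 2.65], [-2.57, 2.57]. Speed limits (rad/s): [2.79, 2.79, 3.14, 3.14, 3.14, 3.14].

## Interface

Orientations are given as [roll, pitch, yaw] about the fixed x, y, z axes, in that order (R = Rz(yaw) Ry(pitch) Rx(roll)).
In Python, from bench import robot, eyes, close_job gives the robot as it stands.
- The arm moves only by the shell command python3 -m jog 'ROWS'. ROWS is JSON, a list of rows, each a list of 3 entries, a list of its own where there are three numbers: the turn, a rotation vector about the tool's x, y, z in degrees, then the shift along the tool's x, y, z in mm, then the closure, from -1 (fully open) to 1 (shut). In form: [[[wx, wy, wz], [x, y, z], claw], ...]. A call has 1 to 5 rows; each row is the pose to reach, as a shift and turn from the pose commanded when the call began, along the tool's axes at that moment; what a row does not reach only later rows make up. A row lasts 1/10 s, in which the tool goes at most 50 mm and 8.59 degrees, less where a joint would pass 70% of its speed; a pose out of reach is approached as far as the arm can. A call with a gripper value outside its range is refused whole. The fingers move at their own pace and stop on an object; the grip force is fixed at half the most. Time passes only in rows, so rows that repeat a pose let the fingers close. It gives the time, the measured TCP pose, the force and the opening at its end, in the units of the state.
- robot.get_obs(): the state, without advancing time (a new reading comes with each control period).
- eyes.snapshot(name): name is "side" or "top" or "wrist"; returns (picture, depth): 400x640x3 uint8, red, green, blue; 400x640 float32, m along the optical axis (not along the pixel's ray), 0 where there is no reading.
- eyes.camera_params(name): a dict with "mtx" (3x3 intrinsics, pixels), "world_to_cam" (4x4, takes a point from world to camera coordinates). Camera axes: x right, y up, looking along -z (the intrinsics and any distortion apply to the point x, -y, -z); pixel columns grow to the right and rows downward; lengths in m; the calibration is good to about 2 mm. A picture is of the moment at which its call begins: read the wrist's pose just before it. camera_params takes no time and is no camera call; for the wrist camera it gives the pose at the moment of the call.
- close_job(): hands the job in, once; it reports no verdict.
The state is a dict: "time": time; "joint_positions": joint angles; "qvel": joint speeds; "joint_torque": joint torques, N m; "tool_pos": TCP position; "ee_rot": TCP orientation; "wrist_force": force on the tool from outside, world axes, zero at the start; "wrist_torque": the same for the moment, N m; "width": finger opening in m.
Only numpy, scipy, OpenCV 4.12 (cv2) and the standard library are available. Lean on these libraries where they do the work, as an engineer would, in place of code of your own. Each camera call takes 0.05 s, during which the arm holds its last target. There are 200 camera calls.

## Task

Using the outside of the fingers, roll the thick round wooden bar along the bench by its side, up the ramp and into the V-groove of the wooden cradle, then push it along the groove by its end until it butts against the cradle's end stop. Do not lift the bar, leave everything else on the bench where it is, and finish with the bar at rest in the groove and the robot clear of it.

Things in the scene. Friction and masses are not known exactly. Their poses are not given: they have to be found in the camera images.
- cradle: Wooden V-cradle fixed to the bench, symmetric about y = 0. Origin at bench height (z = 0) under the bottom line of the V; x runs along the groove towards the end stop, y across, z up. Groove and ramps span x = -120 to +90 mm. On each side a 10-degree ramp rises from the bench at y = 80 mm to y = 18 mm, 11 mm high, where the groove's lip begins.
- groove (a point): Point on the bottom line of the V, 2 mm above the cradle's origin, same axes. 120-degree V: each face rises at 30 degrees to its lip at y = +-16 mm, 9 mm above this line. The seated thick bar has its centre at y = 0, 23 mm above this line (25 mm above the bench).
- stop (a point): Centre of the end stop's inner face at bench height, axes as the cradle's; it lies at x = +90 mm from the cradle's origin. The stop is an upright board, 14 mm thick, 80 mm wide, 50 mm high. The thick bar butted on it has its centre 60 mm before this face (x = +30 mm from the cradle's origin).
- bar_mid (a point): Centre of the thick plain wooden round bar: diameter 40 mm, length 120 mm, about 0.1 kg. Its x axis is the bar's axis (y and z turn as it rolls). At the start it lies on the bench (centre 20 mm up) on either side of the cradle, 130 to 200 mm from the groove, roughly parallel to it, 30 to 70 mm short of its place on the stop. It rolls freely and soon stops when not pushed.
- thin_bar_mid (a point): Centre of the thin round bar, same wood: diameter 26 mm, length 120 mm, x along its axis. It lies on the bench on the other side of the cradle and stays there.
- plane: Block plane, 150 x 46 x 50 mm high, standing on its sole (origin under its middle, x along it) beside the stop end of the cradle. Bystander.
- scroll: Carved violin scroll on a short neck, 145 mm long (x), up to 54 mm wide and 42 mm high, lying beside the stop end of the cradle; origin on the bench about 12 mm from its middle. Bystander.
- chisel: Wooden-handled chisel, 220 mm long (x), 26 mm high, lying; origin under its middle. Bystander.
- mallet: Mallet, 240 mm long (x), lying, about 26 mm high; origin under its middle. Bystander.
- glue: Glue bottle, 56 mm across, 130 mm high, standing; origin under it. Bystander.
- varnish: Varnish jar, 66 mm across, 75 mm high, standing; origin under it. Bystander.
Not all that is in view belongs to the job. What is shaped like the part that bears bar_mid but green or red is not meant.

How it is judged:
By the outcome, as a careful person would: the job done as asked, in the order asked, and still so for the second after the job is handed in, with the robot touching nothing.
It also fails if it takes over 51 s, if anything falls off the work surface, if the arm or the gripper's body presses on something with over 40 N, if the wrist force passes 120 N, or if a joint passes its speed limit or range.

## Working session

There is one attempt and no reset: what is moved stays moved. The work goes in short steps, Python scripts to look and compute and a shell command to move; the robot and the scene stay as the last step left them, time stands still between calls to the robot, and variables do not carry over. Pictures are saved under pics/ and viewed, about 8 in all and at most 12, crops included, and the job is handed in when it is done.

```bash
mkdir -p pics; ls; python3 - <<'E'
from bench import robot, eyes
import cv2,numpy as np
print(robot.get_obs())
for n in("top","side"):
    p,d=eyes.snapshot(n); cv2.imwrite(f"pics/{n}0.png",p[...,::-1]); np.save(f"pics/{n}0.npy",d)
    c=eyes.camera_params(n); print(n,c)
E
```

```text
pics
{'time': 0.0, 'joint_positions': array([ 9.97881414e-01,  8.79258832e-02,  1.37223845e+00,  3.46758940e-05,
        1.68360972e+00, -1.03043027e-01]), 'qvel': array([-0.00163071, -0.002277  ,  0.00044157,  0.00070898, -0.00083193,
        0.00407932]), 'joint_torque': array([ 4.70245013e-04, -3.40185320e+01, -3.02423716e+01,  7.16992049e-02,
        3.33896151e-02, -1.97139866e-04]), 'tool_pos': array([0.24869007, 0.48994714, 0.20432813]), 'ee_rot': array([-3.14133399e+00,  2.16627926e-03,  1.10092859e+00]), 'wrist_force': array([ 0.53513846, -0.45934259,  0.44980153]), 'wrist_torque': array([ 0.03682339, -0.0270625 , -0.02999447]), 'width': 0.09375187581140687}
top {'mtx': array([[426.92127243,   0.        , 315.6187969 ],
       [  0.        , 426.92127243, 195.07724341],
       [  0.        ,   0.        ,   1.        ]]), 'world_to_cam': array([[-0.02001934, -0.99954049, -0.02276035,  0.01944223],
       [ 0.98682294, -0.02341027,  0.16010138, -0.53762474],
       [-0.16056064, -0.01925531,  0.98683814, -1.33430562],
       [ 0.        ,  0.        ,  0.        ,  1.        ]])}
side {'mtx': array([[482.85596234,   0.        , 316.61555492],
       [  0.        , 482.85596234, 183.77435051],
       [  0.        ,   0.        ,   1.        ]]), 'world_to_cam': array([[ 0.94351355, -0.33126366, -0.006824  , -0.48319325],
       [ 0.23132789,  0.64384951,  0.72934574, -0.13196541],
       [-0.23721211, -0.68972617,  0.68411126, -1.43129171],
       [ 0.        ,  0.        ,  0.        ,  1.        ]])}
```

View pics/top0.png

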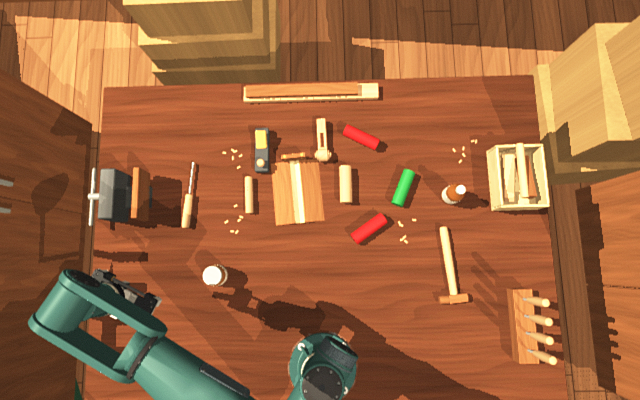

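View pics/side0.png

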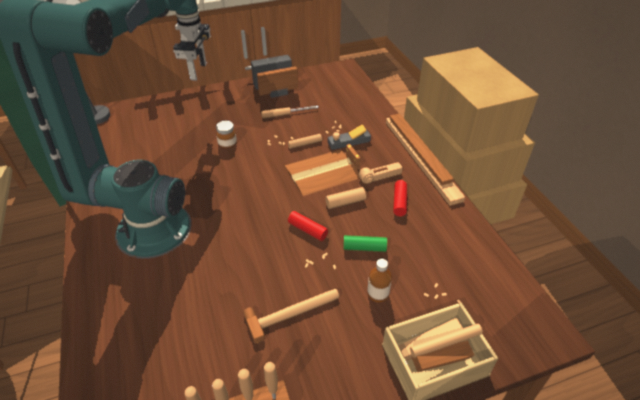

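```bash
cat > h.py <<'E'
import numpy as np,cv2
from bench import robot,eyes
def ray(c,uv,z):
    """pixels -> world points on plane z"""
    K=c["mtx"];T=c["world_to_cam"];R=T[:3,:3];o=-R.T@T[:3,3]
    uv=np.atleast_2d(uv).astype(float)
    d=np.c_[(uv[:,0]-K[0,2])/K[0,0],-(uv[:,1]-K[1,2])/K[1,1],-np.ones(len(uv))]@R
    return o+d*((z-o[2])/d[:,2])[:,None]
E
python3 - <<'E'
from h import *
p=cv2.imread("pics/top0.png"); c=eyes.camera_params("top")
cr=p[110:250,220:420]; cv2.imwrite("pics/crop.png",cv2.resize(cr,None,fx=4,fy=4,interpolation=cv2.INTER_CUBIC))
for n,uv,z in(("bar",[(346,166),(345,202)],.04),("crad groove",[(293,162),(301,223)],.01),("thin",[(249,177),(250,213)],.026),("stop",[(295,155)],.05),("scroll",[(322,120),(324,160)],.02),("red",[(361,137),(370,228)],.02),("green",[(404,188)],.02)): print(n,ray(c,uv,z).round(3).tolist())
E
```

```text
bar [[0.632, -0.093, 0.04], [0.514, -0.086, 0.04]]
crad groove [[0.658, 0.082, 0.01], [0.452, 0.058, 0.01]]
thin [[0.606, 0.227, 0.026], [0.487, 0.223, 0.026]]
stop [[0.671, 0.072, 0.05]]
scroll [[0.798, -0.019, 0.02], [0.659, -0.022, 0.02]]
red [[0.735, -0.148, 0.02], [0.43, -0.166, 0.02]]
green [[0.558, -0.282, 0.02]]
```

View pics/crop.png

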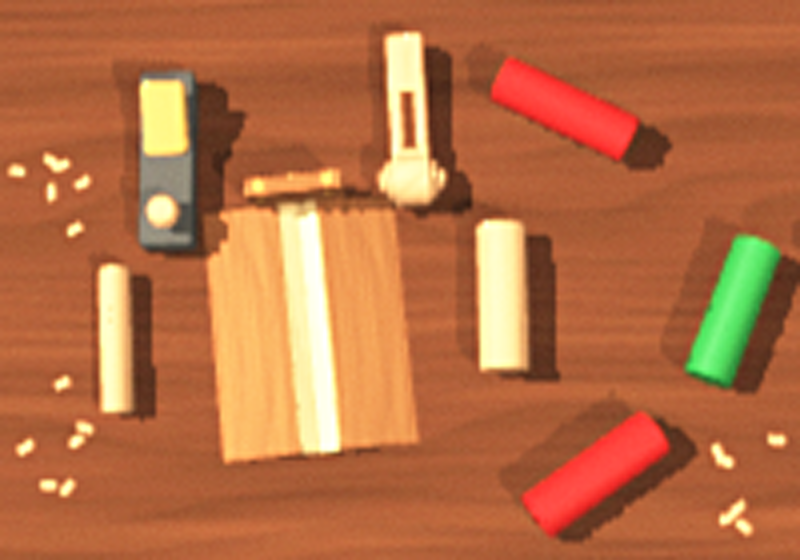

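```bash
R='[[0,0,63],[-323,467,-100],0]'; python3 -m jog '[[[0,0,63],[-323,467,-100],0],[[0,0,63],[-323,467,-100],0],[[0,0,63],[-323,467,-100],0],[[0,0,63],[-323,467,-100],0],[[0,0,63],[-323,467,-100],0]]'; cat > t.py <<'E'
import sys
from h import *
from scipy.spatial.transform import Rotation as Ro
# target x y z(mm) yaw(deg) -> row values from the measured pose
o=robot.get_obs(); R=Ro.from_euler('xyz',o['ee_rot']); a=[float(v) for v in sys.argv[1:]]
T=Ro.from_euler('xyz',[180,0,a[3]],degrees=True)
print('t',round(float(o['time']),2),'now',(o['tool_pos']*1e3).round(1),np.degrees(o['ee_rot']).round(1),'F',o['wrist_force'].round(1),'w',o['width'].round(3))
print('turn',(R.inv()*T).as_rotvec(degrees=True).round(1),'shift',R.inv().apply(np.array(a[:3])-o['tool_pos']*1e3).round(1))
E
python3 t.py 520 -10 300 0
```

```text
time: 0.6
tool_pos: [0.3664, 0.2721, 0.2487]
ee_rot: [3.142, 0.0, 0.345]
wrist_force: [0.3, 0.9, 0.2]
width: 0.0573Traceback (most recent call last):
  File "t.py", line 7, in <module>
    print('t',round(float(o['time']),2),'now',(o['tool_pos']*1e3).round(1),np.degrees(o['ee_rot']).round(1),'F',o['wrist_force'].round(1),'w',o['width'].round(3))
                                                                                                                                              ^^^^^^^^^^^^^^^^
AttributeError: 'float' object has no attribute 'round'
```

```bash
sed -i "s/o\['width'\].round(3)/round(float(o['width']),4)/" t.py; python3 -m jog '[[[0,0,20],[50,317,-51],0],[[0,0,20],[50,317,-51],0],[[0,0,20],[50,317,-51],0],[[0,0,20],[50,317,-51],0],[[0,0,20],[50,317,-51],0]]'; python3 -m jog '[[[0,0,0],[0,60,0],0],[[0,0,0],[0,60,0],0],[[0,0,0],[0,60,0],0]]';  python3 t.py 520 -10 300 0; python3 - <<'E'
from h import *
c=eyes.camera_params("wrist");print(c)
p,d=eyes.snapshot("wrist");cv2.imwrite("pics/w1.png",p[...,::-1]);np.savez("pics/w1.npz",d=d,K=c["mtx"],T=c["world_to_cam"])
E
```

```text
time: 1.1
tool_pos: [0.4865, 0.0561, 0.288]
ee_rot: [-3.141, 0.0, 0.002]
wrist_force: [0.1, 0.3, 0.5]
width: 0.0469
time: 1.4
tool_pos: [0.4861, -0.0033, 0.2874]
ee_rot: [-3.141, 0.001, -0.002]
wrist_force: [-0.1, 0.7, 0.7]
width: 0.0472
t 1.4 now [486.1  -3.3 287.4] [-1.8e+02  1.0e-01 -1.0e-01] F [-0.1  0.7  0.7] w 0.0472
turn [-0.   0.1 -0.1] shift [ 33.9   6.6 -12.7]
{'mtx': array([[349.10309271,   0.        , 322.24904367],
       [  0.        , 349.10309271, 195.40221022],
       [  0.        ,   0.        ,   1.        ]]), 'world_to_cam': array([[ 0.99999437, -0.00227472, -0.00246655, -0.48576282],
       [ 0.0016022 ,  0.96961391, -0.24463503,  0.04863169],
       [ 0.00294808,  0.2446297 ,  0.9696121 , -0.47161047],
       [ 0.        ,  0.        ,  0.        ,  1.        ]])}
```

View pics/w1.png

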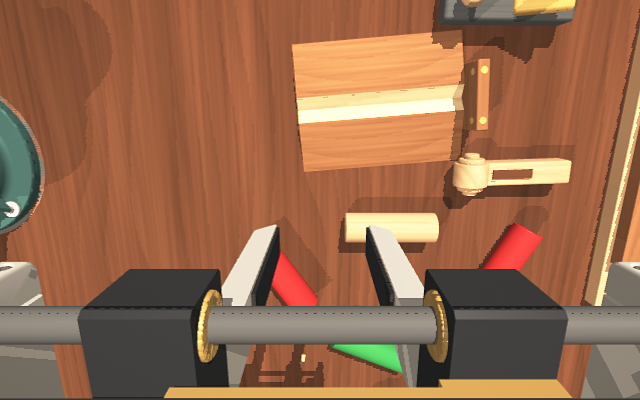

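```bash
cat >> h.py <<'E'
def cloud(d,K,T):
    v,u=np.mgrid[:400,:640]; u=u[d>0];v=v[d>0];z=d[d>0]
    P=np.c_[(u-K[0,2])/K[0,0]*z,-(v-K[1,2])/K[1,1]*z,-z]
    return (P-T[:3,3])@T[:3,:3], u, v
def box(P,n):
    r=cv2.minAreaRect((P[:,:2]*1e3).astype(np.float32)); b=cv2.boxPoints(r); print(n,len(P),'c',np.round(r[0],1),'size',np.round(r[1],1),'ang',round(r[2],1),'zmax',(np.percentile(P[:,2],98)*1e3).round(1)); return r
E
python3 - <<'E'
from h import *
f=np.load("pics/w1.npz"); P,u,v=cloud(f["d"],f["K"],f["T"])
c=dict(mtx=f["K"],world_to_cam=f["T"])
sel=lambda a,b,cc,dd:(u>=a)&(u<=b)&(v>=cc)&(v<=dd)
t=sel(150,280,190,220); print('table z',np.median(P[t,2]))
b=P[sel(335,450,200,255)&(P[:,2]>.012)]; box(b,'bar')
s=P[sel(465,500,50,140)&(P[:,2]>.03)]; box(s,'stop')
cr=P[sel(285,470,25,180)&(P[:,2]>.003)&(P[:,2]<.02)]; box(cr,'cradle')
h=P[sel(445,580,145,200)&(P[:,2]>.008)]; box(h,'scroll'); print('scroll min x',h[:,0].min(),'min y',h[:,1].min())
print('groove bright line', ray(c,[(301,111),(459,98)],.004).round(4).tolist())
print('feet corners',ray(c,[(305,171),(294,44)],.0).round(4).tolist())
E
```

```text
table z 0.0015371548432182023
bar 3241 c [573.2 -51.3] size [115.  126.9] ang 89.9 zmax 326.9
stop 1341 c [670.1  80.2] size [15.2 80. ] ang 4.7 zmax 52.6
cradle 18995 c [556.6  67.9] size [193.2 240.8] ang 89.9 zmax 13.2
scroll 3266 c [729.1 -14.5] size [146.2  53.6] ang 2.5 zmax 43.1
scroll min x 0.6557713031704319 min y -0.043919578785712815
groove bright line [[0.4585, 0.0626, 0.004], [0.6609, 0.0783, 0.004]]
feet corners [[0.4623, -0.0167, 0.0], [0.4509, 0.1437, 0.0]]
```

```bash
python3 - <<'E'
from h import *
f=np.load("pics/w1.npz"); P,u,v=cloud(f["d"],f["K"],f["T"])
b=P[(u>=335)&(u<=450)&(v>=200)&(v<=255)&(P[:,2]>.01)&(P[:,2]<.05)]; box(b,'bar')
t=b[b[:,2]>.0385]; box(t,'top'); x,y=t[:,0],t[:,1]; k=np.polyfit(x,y,1); print('yaw',np.degrees(np.arctan(k[0])),'y@575',np.polyval(k,.575),x.min(),x.max(), b[:,2].max())
E
```

```text
bar 2329 c [576.5 -89. ] size [ 39.7 120.2] ang 89.9 zmax 41.8
top 941 c [576.2 -88.4] size [ 23.6 119.6] ang 90.0 zmax 42.2
yaw -0.4313501290604582 y@575 -0.08851793776151766 0.516365351209272 0.6359806307429985 0.04269288851987648
```

```bash
python3 -m jog '[[[0,0,-4.5],[94,139,137],0],[[0,0,-4.5],[94,139,137],0],[[0,0,-4.5],[94,139,137],0],[[0,0,-4.5],[94,139,137],0],[[0,0,-4.5],[94,139,137],0]]'; python3 t.py 580 -142 13 4.5
```

```text
time: 1.95
tool_pos: [0.5798, -0.1402, 0.1458]
ee_rot: [-3.139, 0.007, 0.081]
wrist_force: [-0.5, 1.2, -0.1]
width: 0.0466
t 1.95 now [ 579.8 -140.2  145.8] [-179.8    0.4    4.6] F [-0.5  1.2 -0.1] w 0.0466
turn [-0.2  0.4  0.1] shift [  0.9   2.2 132.8]
```

```bash
python3 -m jog '[[[0,0,0],[0,2,45],0],[[0,0,0],[0,2,90],0],[[0,0,0],[0,2,120],0],[[0,0,0],[0,2,130],0],[[0,0,0],[0,2,130],0]]'; python3 t.py 580 -142 13 4.5
```

```text
time: 2.45
tool_pos: [0.5801, -0.1407, 0.0203]
ee_rot: [-3.14, 0.002, 0.083]
wrist_force: [-0.5, -0.3, -0.0]
width: 0.0469
t 2.45 now [ 580.1 -140.7   20.3] [-1.799e+02  1.000e-01  4.700e+00] F [-0.5 -0.3 -0. ] w 0.0469
turn [-0.1  0.1  0.2] shift [-0.2  1.3  7.3]
```

```bash
python3 -m jog '[[[0,0,0],[0,0,8],0],[[0,0,0],[0,-8,8],0],[[0,0,0],[0,-16,8],0],[[0,0,0],[0,-22,8],0],[[0,0,0],[0,-28,8],0]]'; python3 -m jog '[[[0,0,0],[0,-5,0],0],[[0,0,0],[0,-10,0],0],[[0,0,0],[0,-15,0],0],[[0,0,0],[0,-20,0],0],[[0,0,0],[0,-25,0],0]]';python3 -m jog '[[[0,0,0],[0,-5,0],0],[[0,0,0],[0,-10,0],0],[[0,0,0],[0,-15,0],0],[[0,0,0],[0,-20,0],0],[[0,0,0],[0,-25,0],0]]'; cat > look.py <<'E'
import sys
from h import *
c=eyes.camera_params("wrist"); o=robot.get_obs(); p,d=eyes.snapshot("wrist"); cv2.imwrite(f"pics/{sys.argv[1]}.png",p[...,::-1])
np.savez(f"pics/{sys.argv[1]}.npz",d=d,K=c["mtx"],T=c["world_to_cam"])
ct,pt=eyes.camera_params("top"),eyes.snapshot("top")[0]; cv2.imwrite(f"pics/{sys.argv[1]}t.png",pt[100:260,220:420,::-1].repeat(4,0).repeat(4,1))
print(o['tool_pos'].round(4),o['wrist_force'].round(1),o['time'])
E
python3 look.py w2
```

```text
time: 2.95
tool_pos: [0.5789, -0.1142, 0.014]
ee_rot: [3.141, -0.001, 0.081]
wrist_force: [-0.3, 0.4, 0.1]
width: 0.0467
time: 3.45
tool_pos: [0.5764, -0.0895, 0.013]
ee_rot: [-3.141, 0.0, 0.08]
wrist_force: [-0.6, 0.5, -0.4]
width: 0.0471
time: 3.95
tool_pos: [0.5744, -0.0645, 0.0131]
ee_rot: [-3.141, -0.0, 0.08]
wrist_force: [-0.2, 0.1, 0.1]
width: 0.0472
[ 0.5744 -0.0645  0.0131] [-0.2  0.1  0.1] 3.95
```

View pics/w2.png

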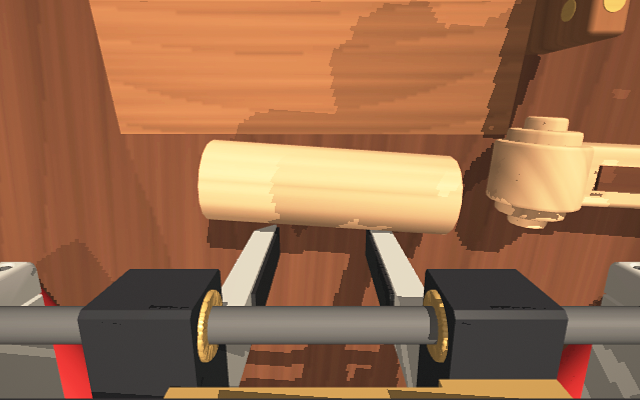

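```bash
cat > bar.py <<'E'
import sys
from h import *
O=np.array([572.8,72.0]); a=np.radians(4.6); A=np.array([[np.cos(a),np.sin(a)],[-np.sin(a),np.cos(a)]])
f=np.load(f"pics/{sys.argv[1]}.npz"); P,u,v=cloud(f["d"],f["K"],f["T"]); u0,u1,v0,v1,z0=map(float,sys.argv[2:])
b=P[(u>=u0)&(u<=u1)&(v>=v0)&(v<=v1)&(P[:,2]>z0)&(P[:,2]<.06)]
b=np.c_[((b[:,:2]*1e3-O)@A.T)/1e3,b[:,2]]; print('cradle frame:'); box(b,'bar'); print('x',np.percentile(b[:,0],[.5,99.5])*1e3)
t=b[b[:,2]>np.percentile(b[:,2],60)]; k=np.polyfit(t[:,0],t[:,1],1); print('yaw rel',np.degrees(np.arctan(k[0])),'y mid',np.median(t[:,1])*1e3)
E
python3 bar.py w2 195 465 138 222 0.015
```

```text
cradle frame:
bar 19230 c [  -5.2 -103.4] size [ 38.6 120. ] ang 86.9 zmax 41.8
x [-64.01925806  53.7959504 ]
yaw rel -3.9165135498756394 y mid -104.72720426125727
```

```bash
python3 -m jog '[[[0,0,0],[4,0,0],-0.6],[[0,0,0],[4,0,0],-0.6],[[0,0,0],[4,-5,0],-0.6],[[0,0,0],[4,-10,0],-0.6],[[0,0,0],[4,-15,0],-0.6]]'; python3 -m jog '[[[0,0,0],[0,-5,0],-0.6],[[0,0,0],[0,-10,0],-0.6],[[0,0,0],[0,-15,0],-0.6],[[0,0,0],[0,-20,-1],-0.6],[[0,0,0],[0,-25,-2],-0.6]]';python3 -m jog '[[[0,0,0],[0,-4,-1],-0.6],[[0,0,0],[0,-8,-1],-0.6],[[0,0,0],[0,-12,-2],-0.6],[[0,0,0],[0,-16,-2],-0.6],[[0,0,0],[0,-20,-3],-0.6]]'; python3 look.py w3; python3 bar.py w3 180 480 100 230 0.025
```

```text
time: 4.55
tool_pos: [0.5771, -0.0493, 0.0131]
ee_rot: [-3.141, 0.0, 0.08]
wrist_force: [0.6, 0.0, 0.0]
width: 0.0748
time: 5.05
tool_pos: [0.5754, -0.0247, 0.0155]
ee_rot: [3.141, -0.001, 0.08]
wrist_force: [-0.0, -0.7, 0.6]
width: 0.0751
time: 5.55
tool_pos: [0.5734, -0.0045, 0.018]
ee_rot: [-3.141, 0.0, 0.08]
wrist_force: [-0.0, -1.1, 1.7]
width: 0.0752
[ 0.5734 -0.0045  0.018 ] [-0.  -1.1  1.7] 5.55
cradle frame:
bar 20173 c [ -4.3 -45.7] size [ 36.5 119.9] ang 89.9 zmax 47.8
x [-63.19209148  54.56844958]
yaw rel -0.06954968783832463 y mid -46.78173286636005
```

View pics/w3.png

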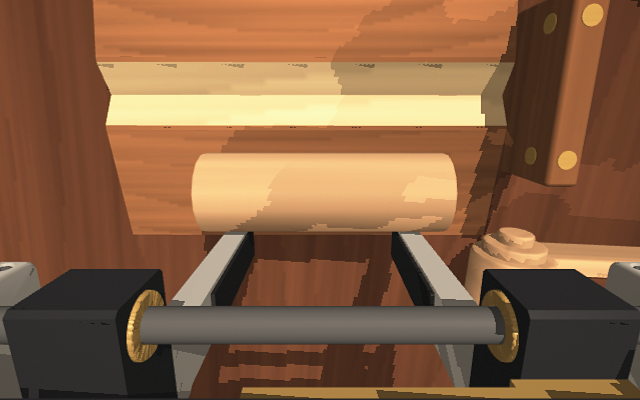

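```bash
python3 -m jog '[[[0,0,0],[0,-4,0],-0.6],[[0,0,0],[0,-8,-1],-0.6],[[0,0,0],[0,-12,-1],-0.6],[[0,0,0],[0,-16,-2],-0.6],[[0,0,0],[0,-20,-2],-0.6]]'; python3 -m jog '[[[0,0,0],[0,-3,0],-0.6],[[0,0,0],[0,-6,0],-0.6],[[0,0,0],[0,-9,-1],-0.6],[[0,0,0],[0,-11,-1],-0.6],[[0,0,0],[0,-13,-1],-0.6]]';python3 -m jog '[[[0,0,0],[0,-2,0],-0.6],[[0,0,0],[0,-4,0],-0.6],[[0,0,0],[0,-6,0],-0.6],[[0,0,0],[0,-7,0],-0.6],[[0,0,0],[0,-7,0],-0.6]]'; python3 look.py w4; python3 bar.py w4 170 490 80 230 0.025
```

```text
time: 6.15
tool_pos: [0.5721, 0.0154, 0.0203]
ee_rot: [3.142, -0.0, 0.081]
wrist_force: [-0.2, -0.7, 1.1]
width: 0.0748
time: 6.65
tool_pos: [0.5706, 0.0286, 0.0208]
ee_rot: [-3.141, 0.001, 0.081]
wrist_force: [-0.2, 1.0, -0.1]
width: 0.0754
time: 7.15
tool_pos: [0.5704, 0.0352, 0.0211]
ee_rot: [-3.141, -0.0, 0.081]
wrist_force: [-0.5, -1.3, -0.2]
width: 0.0752
[0.5704 0.0352 0.0211] [-0.5 -1.3 -0.2] 7.15
cradle frame:
bar 20079 c [-4.2 -4.4] size [ 49.9 120. ] ang 89.9 zmax 46.9
x [-63.12436256  54.57205727]
yaw rel -0.0823068541169583 y mid 1.096309301103995
```

View pics/w4.png

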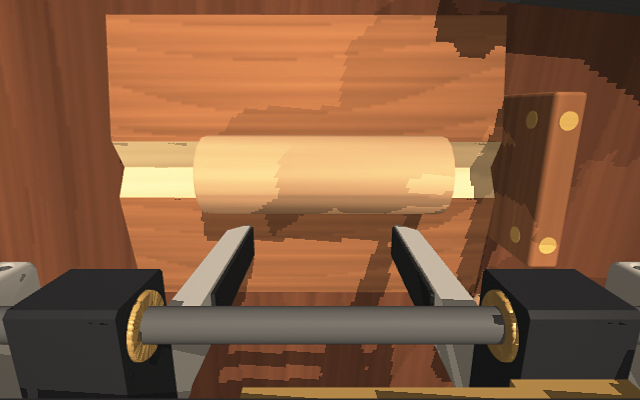

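```bash
python3 -m jog '[[[0,0,0],[0,12,0],-0.6],[[0,0,0],[0,12,-40],-0.6],[[0,0,0],[0,12,-75],1],[[0,0,0],[-40,0,-75],1],[[0,0,0],[-75,-30,-75],1]]';  python3 -m jog '[[[0,0,0],[-17,-6,0],1],[[0,0,0],[-17,-6,0],1],[[0,0,0],[-17,-6,0],1],[[0,0,0],[-17,-6,0],1]]'; python3 - <<'E'
from h import *
O=np.array([572.8,72.0]); a=np.radians(4.6)
o=robot.get_obs(); d=o['tool_pos'][:2]*1e3-O; print(o['time'],o['width'],o['tool_pos'][2],d@[np.cos(a),np.sin(a)],d@[-np.sin(a),np.cos(a)],np.degrees(o['ee_rot']))
E
python3 look.py w5
```

```text
time: 7.75
tool_pos: [0.4941, 0.0569, 0.0979]
ee_rot: [3.14, -0.004, 0.077]
wrist_force: [-0.2, 1.0, -0.6]
width: 0.0545
time: 8.15
tool_pos: [0.4769, 0.0628, 0.0963]
ee_rot: [3.141, -0.001, 0.08]
wrist_force: [-0.2, 0.6, -0.2]
width: 0.0223
8.15 0.02234941321044275 0.09628948444781668 -96.34016578014122 -1.5233409409869538 [ 1.79980333e+02 -5.58790571e-02  4.56067195e+00]
[0.4769 0.0628 0.0963] [-0.2  0.6 -0.2] 8.15
```

View pics/w5.png

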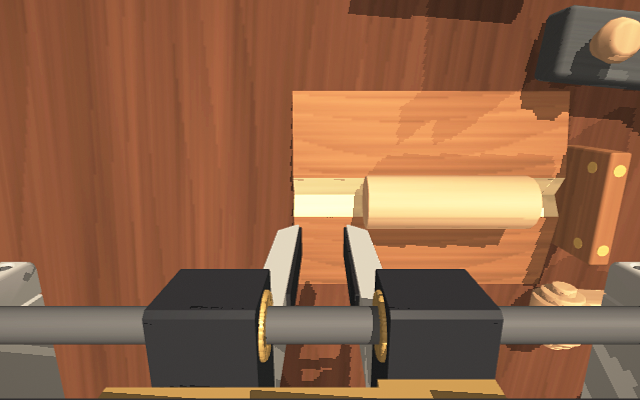

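```bash
python3 -m jog '[[[0,0,0],[0,-2,0],1],[[0,0,0],[0,-2,0],1],[[0,0,0],[0,-2,40],1],[[0,0,0],[0,-2,72],1],[[0,0,0],[0,-2,80],1]]'; python3 -m jog '[[[0,0,0],[4,0,1],1],[[0,0,0],[8,0,1],1],[[0,0,0],[12,0,1],1],[[0,0,0],[16,0,1],1],[[0,0,0],[20,0,1],1]]'; python3 -m jog '[[[0,0,0],[4,0,0],1],[[0,0,0],[8,0,0],1],[[0,0,0],[12,0,0],1],[[0,0,0],[16,0,0],1],[[0,0,0],[20,0,0],1]]'; python3 look.py w6; python3 bar.py w6 330 620 80 240 0.03
```

```text
time: 8.75
tool_pos: [0.4725, 0.0654, 0.0122]
ee_rot: [-3.141, 0.008, 0.081]
wrist_force: [-0.5, -0.5, 0.3]
width: 0.0005
time: 9.25
tool_pos: [0.4967, 0.0672, 0.0162]
ee_rot: [3.142, -0.002, 0.081]
wrist_force: [-0.9, 0.1, 1.1]
width: 0.0
time: 9.75
tool_pos: [0.5157, 0.0688, 0.015]
ee_rot: [-3.141, 0.0, 0.08]
wrist_force: [-1.5, -0.1, 0.0]
width: 0.0007
[0.5157 0.0688 0.015 ] [-1.5 -0.1  0. ] 9.75
cradle frame:
bar 6569 c [19.8 16.1] size [ 15.6 145.5] ang 88.9 zmax 43.0
x [-51.06430207  91.11217707]
yaw rel -0.11812292765026167 y mid 13.475975848739829
```

View pics/w6.png

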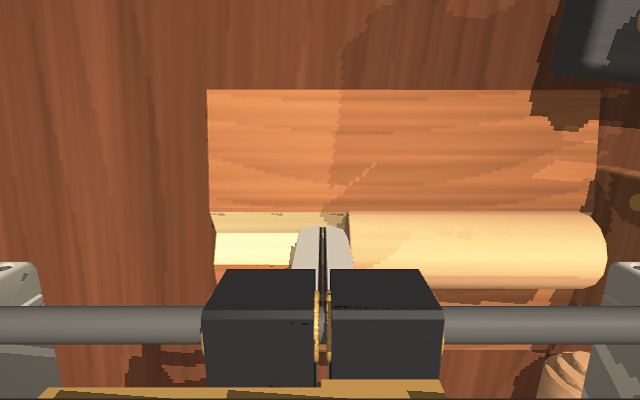

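```bash
python3 -m jog '[[[0,0,0],[3,0,0],1],[[0,0,0],[6,0,0],1],[[0,0,0],[9,0,0],1],[[0,0,0],[11,0,0],1],[[0,0,0],[12,0,0],1]]'; python3 -m jog '[[[0,0,0],[1,0,0],1],[[0,0,0],[2,0,0],1],[[0,0,0],[2,0,0],1]]'; python3 -m jog '[[[0,0,0],[1,0,0],1],[[0,0,0],[2,0,0],1],[[0,0,0],[2,0,0],1]]'
```

```text
time: 10.35
tool_pos: [0.5277, 0.0697, 0.015]
ee_rot: [-3.141, -0.0, 0.08]
wrist_force: [0.6, 0.4, 0.2]
width: 0.0004
time: 10.65
tool_pos: [0.5296, 0.0698, 0.0151]
ee_rot: [-3.142, -0.0, 0.08]
wrist_force: [0.1, 0.4, -0.5]
width: 0.0004
time: 10.95
tool_pos: [0.5313, 0.07, 0.0151]
ee_rot: [-3.142, 0.0, 0.08]
wrist_force: [-1.3, 0.0, 0.6]
width: 0.0003
```

```bash
for i in 1 2; do :; done; python3 -m jog '[[[0,0,0],[1,0,0],1],[[0,0,0],[2,0,0],1],[[0,0,0],[2,0,0],1]]'; python3 -m jog '[[[0,0,0],[1,0,0],1],[[0,0,0],[2,0,0],1],[[0,0,0],[2,0,0],1]]'; python3 -m jog '[[[0,0,0],[1,0,0],1],[[0,0,0],[1,0,0],1]]'
```

```text
time: 11.25
tool_pos: [0.5313, 0.07, 0.0151]
ee_rot: [3.142, 0.005, 0.081]
wrist_force: [-6.0, -1.0, 6.1]
width: 0.0006
time: 11.55
tool_pos: [0.5311, 0.07, 0.0151]
ee_rot: [3.141, 0.01, 0.081]
wrist_force: [-12.9, -1.9, 9.8]
width: 0.0004
time: 11.75
tool_pos: [0.5311, 0.07, 0.0151]
ee_rot: [3.141, 0.012, 0.081]
wrist_force: [-15.0, -1.4, 12.0]
width: 0.0002
```

```bash
python3 -m jog '[[[0,0,0],[-4,0,0],1],[[0,0,0],[-8,0,0],1],[[0,0,0],[-30,0,0],1],[[0,0,0],[-30,0,-40],1],[[0,0,0],[-30,0,-90],1]]'; python3 -m jog '[[[0,0,0],[0,30,-50],1],[[0,0,0],[0,60,-90],1],[[0,0,0],[0,60,-140],1],[[0,0,0],[0,60,-140],1],[[0,0,0],[0,60,-140],1]]'; python3 look.py w7; python3 bar.py w7 280 460 60 150 0.03; python3 - <<'E'
import cv2,numpy as np
a=cv2.imread('pics/w7.png');b=cv2.imread('pics/w7t.png')
cv2.imwrite('pics/f.png',np.vstack([cv2.resize(a,(480,300)),cv2.resize(b,(480,300))]))
E
```

```text
time: 12.25
tool_pos: [0.5031, 0.0679, 0.102]
ee_rot: [-3.141, 0.008, 0.08]
wrist_force: [1.1, 1.0, 1.2]
width: 0.0008
time: 12.75
tool_pos: [0.5129, 0.0078, 0.2477]
ee_rot: [3.141, -0.006, 0.08]
wrist_force: [0.6, 0.2, -0.7]
width: 0.0005
[0.5129 0.0078 0.2477] [ 0.6  0.2 -0.7] 12.75
cradle frame:
bar 3861 c [31.5 -8.2] size [ 56.  120.5] ang 89.9 zmax 47.0
x [-28.59297117  91.1926441 ]
yaw rel -0.11317472433452039 y mid 0.8523605951339885
```

View pics/f.png

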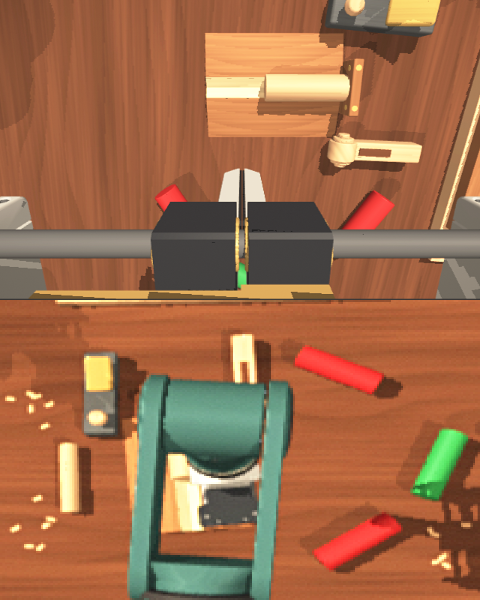

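```bash
python3 -m jog '[[[0,0,0],[0,0,0],1],[[0,0,0],[0,0,0],1],[[0,0,0],[0,0,0],1]]'; python3 -c "
from bench import close_job; print(close_job())"
```

```text
time: 13.15
tool_pos: [0.5108, 0.0085, 0.2436]
ee_rot: [-3.141, 0.003, 0.081]
wrist_force: [0.3, 0.3, 0.3]
width: 0.0003
the job is handed in; nothing more can be done
None
```

The thick bar is in the V-groove, butted against the end stop, and I handed the job in at about 13 s with the arm clear. I rolled it along the bench and up the ramp with the outside of the two part-open fingers. Then I pushed its end along the groove with the shut fingers.

**Last checks:**
- **Against the stop:** the bar stopped moving and the push force rose to about 15 N before I backed off. In the last wrist view its far end read 91 mm in the cradle's frame, against the stop's 90 mm. That is within the 2 mm calibration.
- **Seated in the groove:** it sat 0.9 mm off the groove line and 0.1° from parallel. Its top read 47 mm against 45 mm expected, in line with the 1.5–2.5 mm high bias in the earlier depth readings.
- **Everything else:** the plane, scroll, thin bar and coloured bars look unmoved in the final views. I checked this by eye only. The chisel, mallet, glue and varnish were outside those views, but the arm did not go near them.

No check failed. The bar did not turn parallel to the cradle while rolling on the bench; it only lined up once it was on the ramp.

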